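Unlock the print bed and draw it to its stop, holding the index plunger out

TASK

The print bed on the slide is locked by the sprung index plunger beside it: take the plunger's black knob, pull it straight up as far as it goes, and only then, keeping the plunger fully pulled so that its pin does not come down on the bar, draw the bed along its rods towards the robot until it comes up against the aluminium stop block that sits across the rods. Finish there still holding the plunger fully up with the gripper; do not let go. Leave the stepper motor, the glue stick and the screwdriver where they are.

Things in the scene. Friction and masses are not known exactly. Their poses are not given: they have to be found in the camera images.
- frame: Frame of the bed slide, fixed flat on the table: dark base 400 x 280 mm, black end blocks 56 mm high, two steel rods along its x axis, which points away from the robot; the bed is drawn along -x. Origin on the table surface, midway between the blocks and the rods. An aluminium index bar (36 mm wide, top at z = 40 mm) runs along x at y = +130 mm, seat holes at x = +70 (pin starts there), -100 mm.
- knob (a point): Centre of the plunger's knob, an upright black cylinder 26 mm across, 26 mm tall, the highest thing on the slide: at z = 103 mm seated, 117 mm fully pulled. Below it an 8 mm stem enters a steel collar 20 mm across, top 21 mm below this point, on a side bracket of the carriage, 41 mm below it. The red-brown bed's edge is 50 mm from the knob's axis (frame -y), top 29 mm below this point.
- plunger (a joint): Lift of the plunger: 0 = pin seated, 0.014 m = fully pulled, at a hard upper stop. A spring pulls it down with 5 N at 0 and 8.5 N fully pulled (it weighs about 50 g). The pin, 8 mm across, sits 10 mm deep in the seat hole 10 mm wide: below 0.010 m it blocks the carriage, above it clears the bar. The knob and plunger ride on the carriage.
- carriage (a joint): Travel of the bed carriage along the frame's -x from its locked place: 0 = locked, up to 50 to 90 mm when it meets the stop. It slides with about 2.5 N of friction and stays where it is left.
- carriage_front (a point): Middle of the front edge (towards frame -x) of the aluminium carriage plate, 57 mm above the table. The plate is 160 x 150 mm and carries the red-brown bed plate 160 x 160 mm with four steel thumb nuts.
- stop_face (a point): Middle of the face, towards the carriage, of the fixed stop block, a bare aluminium block across the rods (30 mm along x, 130 mm across, top 66 mm above the table), at the height of carriage_front. Its place along the rods varies. The carriage is home when its front edge meets this face; it cannot go past it.
- motor_mid (a point): Bystander: loose stepper motor, 42 x 42 x 38 mm, shaft up to 60 mm above the table; point half-way up its body.
- gluestick_mid (a point): Bystander: loose white glue stick standing upright, 32 mm in diameter, 95 mm tall; point half-way up.
- driver_grip (a point): Bystander: loose screwdriver 170 mm long lying on the table; point on its handle.

How it is judged:
By the outcome, as a careful person would: the job done as asked, in the order asked, and still so for the second after the job is handed in, while the arm keeps its last pose, push and grip.
It also fails if it takes over 38 s, if anything falls off the work surface, if the arm or the gripper's body presses on something with over 40 N, if the wrist force passes 120 N, or if a joint passes its speed limit or range.

ROBOT

A 6-joint arm with a two-finger parallel gripper is mounted at the origin on the work surface. World frame = base frame: x ahead of the robot, y to its left, z up, the work surface at z = 0. Lengths are in m, angles in rad, forces in N, time in s.
With the tool pointing down it reaches from about 0.375 to 0.75 m from the base axis. Payload 9 kg.
Tool frame: the origin (TCP) lies at the very end of the fingers, on their centre line; the grasp point (between the pads) lies 19 mm behind it; z points along the fingers, y is the line along which they close (so a half turn about z gives the same grasp; the last joint's range is limited). The gripper opens to 85 mm and grips with 20 to 120 N. Pads are 22 mm wide; open, the fingers measure 114 mm over their backs; the gripper's body (76 mm by 85 mm) begins 54 mm behind the grasp point. The pads swing forward as they close: fully open they stand 13 mm farther back than shut.
Start: joints at [0.939, 0.104, 0.097, 1.564, 0, 1.353], TCP at [0.241, 0.549, 0.231] pointing down, gripper open.
Joint ranges: [-2.99, 2.99], [-0.84, 1.86], [-1.1, 1.16], [-1.84, 2.11], [-1.51, 1.56], [-3.14, 3.14]. Speed limits (rad/s): [2.22, 2.22, 2.57, 3.14, 3.14, 3.14].

INTERFACE

Orientations are given as a rotation vector (axis times angle).
In Python, from cell import telemetry, cams, job gives the robot as it stands.
- The arm moves only by the tool step_arm, never from a script. Its argument "series" is a list of rows, each an object of numbers: "fingers": the gripper command: -1 is fully open, 1 is shut, values between are in proportion; "dx", "dy", "dz": the shift along the tool's x, y, z in m; "turn": the turn about the tool's z in degrees. In form: [{"fingers": .., "dx": .., "dy": .., "dz": .., "turn": ..}, ...]. A call has 1 to 8 rows; each row shifts and turns the commanded pose from where the row before left it, along the tool's axes as they then stand; what a row does not reach is not made up. A row lasts 1/12 s, in which the tool goes at most 41.7 mm and 7.16 degrees, less where a joint would pass 70% of its speed; a pose out of reach is approached as far as the arm can. A call with a gripper value outside its range is refused whole. The fingers move at their own pace and stop on an object; "newtons" is the grip in N (left out, the last holds). Time passes only in rows, so rows that do not move let the fingers close. It gives the time, the measured TCP pose, the force, the opening and the grip force at its end, in the units of the state.
- telemetry.state(): the state, without advancing time (a new reading comes with each control period).
- cams.read_camera(name): name is "side" or "top" or "wrist"; returns a dict with "color" (420x560x3 uint8, blue, green, red), "z_map" (420x560 float32, m along the optical axis (not along the pixel's ray), 0 where there is no reading), "intrinsics" (3x3 intrinsics, pixels), "T" (4x4, takes a point from camera to world coordinates). Camera axes: x right, y up, looking along -z (the intrinsics and any distortion apply to the point x, -y, -z); pixel columns grow to the right and rows downward; lengths in m; the calibration is good to about 2 mm. A picture is of the moment at which its call begins.
- job.job_done(): hands the job in; it is judged then, once.
The state is a dict: "time_s": time; "joints": joint angles; "qd": joint speeds; "joint_efforts": joint torques, N m; "eef_pos": TCP position; "orientation": TCP orientation; "wrist_force": force on the tool from outside, world axes, zero at the start; "ft_torque": the same for the moment, N m; "width": finger opening in m; "grip_force": force on a finger pad.
Only numpy, scipy, OpenCV 4.12 (cv2) and the standard library are available. Lean on these libraries where they do the work, as an engineer would, in place of code of your own. Each camera call takes 0.05 s, during which the arm holds its last target. There are 200 camera calls.

## Working session

There is one attempt and no reset: what is moved stays moved. The work goes in short steps, Python scripts to look and compute and a tool call to move; the robot and the scene stay as the last step left them, time stands still between calls to the robot, and variables do not carry over. Pictures are saved under pics/ and viewed, at most 10 in all, crops included, and the job is handed in when it is done.

Besides the shell and the picture viewer there is one more tool, called after ">>>" as name(argument=value, ...), one argument or row to a line, values as JSON. step_arm: Moves the arm, as the interface text tells. Its arguments: {"type":"object","properties":{"series":{"type":"array","items":{"type":"object","properties":{"fingers":{"type":"number"},"dx":{"type":"number"},"dy":{"type":"number"},"dz":{"type":"number"},"turn":{"type":"number"}}}},"newtons":{"type":"number"}},"required":["series"]}

```bash
mkdir -p pics
cat > h.py <<'E'
import numpy as np, cv2
from cell import telemetry, cams, job
from scipy.spatial.transform import Rotation as R
def cloud(c):
    z=c["z_map"]; K=c["intrinsics"]; v,u=np.mgrid[:z.shape[0],:z.shape[1]]
    p=np.stack([(u-K[0,2])/K[0,0]*z,-(v-K[1,2])/K[1,1]*z,-z],-1)
    return p@c["T"][:3,:3].T+c["T"][:3,3]
E
python3 - <<'E'
from h import *
for n in("top","side"):
    c=cams.read_camera(n); cv2.imwrite(f"pics/{n}0.png",c["color"]); np.savez(f"{n}0.npz",**c); print(n,c["T"].round(3).tolist(),c["intrinsics"].tolist())
s=telemetry.state(); print(s); print(R.from_rotvec(s["orientation"]).as_matrix().round(3))
E
```

```text
top [[0.02, 0.99, -0.138, 0.395], [-0.999, 0.015, -0.036, 0.044], [-0.033, 0.139, 0.99, 0.918], [0.0, 0.0, 0.0, 1.0]] [[418.67333428154694, 0.0, 282.5928315973798], [0.0, 418.67333428154694, 214.586089201135], [0.0, 0.0, 1.0]]
side [[0.999, 0.033, -0.042, 0.484], [-0.053, 0.636, -0.77, -0.645], [0.001, 0.771, 0.637, 0.684], [0.0, 0.0, 0.0, 1.0]] [[411.85975846925436, 0.0, 281.57299912815984], [0.0, 411.85975846925436, 205.59589855312896], [0.0, 0.0, 1.0]]
{'time_s': 0.1, 'joints': array([9.39321235e-01, 1.04636269e-01, 9.65699689e-02, 1.56389797e+00,
       2.67362433e-05, 1.35307726e+00]), 'qd': array([-0.00104605, -0.00211157,  0.00262089,  0.00044506,  0.00049127,
       -0.00140656]), 'joint_efforts': array([ 6.26633788e-03, -5.58206320e+01,  5.04719889e+01,  1.31227679e-02,
       -2.30020842e-04, -2.43706900e-06]), 'eef_pos': array([0.24105163, 0.54913599, 0.23061465]), 'orientation': array([-6.45196482e-01, -3.07410918e+00,  1.65412790e-03]), 'wrist_force': array([ 0.25383706, -0.75081002,  0.33413199]), 'ft_torque': array([-0.00261922, -0.00943734, -0.00814266]), 'grip_force': 0.0, 'width': 0.08515300462375619}
[[-0.916  0.402 -0.001]
 [ 0.402  0.916 -0.001]
 [ 0.    -0.001 -1.   ]]
```

View pics/top0.png

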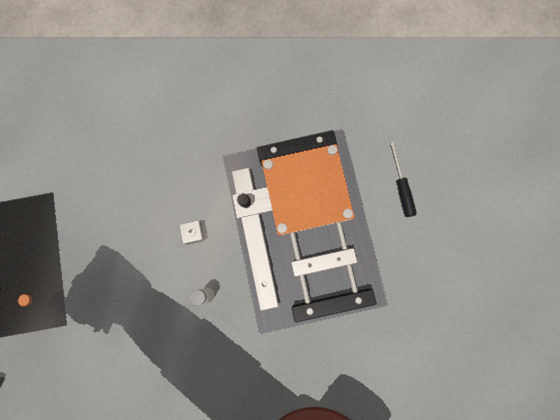

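View pics/side0.png

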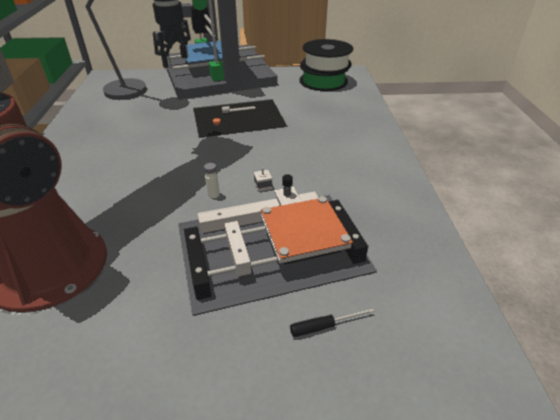

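The top view shows the knob at (244,200), the bed around (308,190), the stop block at (325,262), the motor at (191,232), the glue stick at (200,297) and the screwdriver at (405,195). The side view agrees, with the knob at (288,185).

Run:
```python
from h import *
c=dict(np.load("top0.npz")); P=cloud(c); im=c["color"]; hsv=cv2.cvtColor(im,cv2.COLOR_BGR2HSV)
def comp(m,seed):
    n,l=cv2.connectedComponents(m.astype(np.uint8)); return l==l[seed[1],seed[0]]
m=comp((hsv[...,0]<18)&(hsv[...,1]>120)&(P[...,2]>.05)&(P[...,2]<.1),(308,190))
q=P[m]; r=cv2.minAreaRect(q[:,:2].astype(np.float32)); print("bed",r,q[:,2].mean())
print(cv2.boxPoints(r).round(3).tolist())
w=np.zeros(m.shape,bool); w[185:215,230:260]=1
q=P[w&(P[...,2]>.095)]; print("knob",q.min(0),q.max(0),np.median(q,0),len(q))
w[:]=0; w[240:285,285:362]=1
k=w&(im.min(2)>150)&(P[...,2]>.055)&(P[...,2]<.08); k=comp(k,(325,262))
q=P[k]; r=cv2.minAreaRect(q[:,:2].astype(np.float32)); print("stop",r,q[:,2].mean(),cv2.boxPoints(r).round(3).tolist())
for nm,(a,b) in dict(motor=(191,232),glue=(200,297)).items(): print(nm,P[b,a])
# side view knob ray at z=.116
s=dict(np.load("side0.npz")); Q=cloud(s); w=np.zeros(m.shape,bool); w[170:200,278:298]=1
q=Q[w&(Q[...,2]>.095)&(s["color"].max(2)<70)]; print("knob side",q.min(0),q.max(0),np.median(q,0),len(q))
```

```text
bed ((0.5717712044715881, 0.02633427083492279), (0.16726580262184143, 0.15924572944641113), 13.67271614074707) 0.07312559727399684
[[0.47200000286102295, 0.08399999886751175], [0.5090000033378601, -0.07100000232458115], [0.671999990940094, -0.03099999949336052], [0.6340000033378601, 0.12300000339746475]]
knob [0.39549942 0.04412053 0.09522668] [0.54979041 0.16348885 0.91842094] [0.53552785 0.15085802 0.11418546] 156
stop ((0.4193801283836365, -0.01021970808506012), (0.029229246079921722, 0.12942193448543549), 13.545339584350586) 0.06523710255991429 [[0.38999998569488525, 0.04899999871850014], [0.41999998688697815, -0.07699999958276749], [0.4490000009536743, -0.07000000029802322], [0.4180000126361847, 0.0560000017285347]]
motor [0.47777359 0.26926238 0.04067123]
glue [0.34613423 0.23099688 0.09603888]
knob side [0.53063986 0.13733886 0.09537029] [0.55008272 0.15667411 0.11705051] [0.53998545 0.1424469  0.11035375] 96
```

>>> step_arm(
  series=[
    {"fingers":-1,"turn":6.6},
    {"fingers":-1,"turn":6.6},
    {"fingers":-1,"turn":6.6},
    {"fingers":-1,"turn":6.6},
    {"fingers":-1,"turn":6.6},
    {"fingers":-1,"turn":6.6},
    {"fingers":-1,"turn":6.6},
    {"fingers":-1,"turn":6.6},
  ],
  newtons=60,
)

```text
$.series[0]: bad value
```

>>> step_arm(
  series=[
    {"fingers":-1,"dx":-0.0285,"dy":0.0122},
    {"fingers":-1,"dx":-0.0285,"dy":0.0122},
    {"fingers":-1,"dx":-0.0285,"dy":0.0122},
    {"fingers":-1,"dx":-0.0285,"dy":0.0122},
    {"fingers":-1,"dx":-0.0285,"dy":0.0122},
    {"fingers":-1,"dx":-0.0285,"dy":0.0122},
    {"fingers":-1,"dx":-0.0285,"dy":0.0122},
    {"fingers":-1,"dx":-0.0285,"dy":0.0122},
  ],
)

```text
$.series[0]: bad value
```

>>> step_arm(
  series=[
    {"fingers":-1,"dx":-0.0285,"dy":0.0122},
    {"fingers":-1,"dx":-0.0285,"dy":0.0122},
    {"fingers":-1,"dx":-0.0285,"dy":0.0122},
    {"fingers":-1,"dx":-0.0285,"dy":0.0122},
    {"fingers":-1,"dx":-0.0285,"dy":0.0122},
    {"fingers":-1,"dx":-0.0285,"dy":0.0122},
    {"fingers":-1,"dx":-0.0285,"dy":0.0122},
    {"fingers":-1,"dx":-0.0285,"dy":0.0122},
    {"fingers":-1},
  ],
)

```text
$.series[0]: bad value
```

>>> step_arm(
  series=[
    {"fingers":-1,"dx":0,"dy":0,"dz":0,"turn":6.6},
    {"fingers":-1,"dx":0,"dy":0,"dz":0,"turn":6.6},
    {"fingers":-1,"dx":0,"dy":0,"dz":0,"turn":6.6},
    {"fingers":-1,"dx":0,"dy":0,"dz":0,"turn":6.6},
    {"fingers":-1,"dx":0,"dy":0,"dz":0,"turn":6.6},
    {"fingers":-1,"dx":0,"dy":0,"dz":0,"turn":6.6},
    {"fingers":-1,"dx":0,"dy":0,"dz":0,"turn":6.6},
    {"fingers":-1,"dx":0,"dy":0,"dz":0,"turn":6.6},
  ],
  newtons=60,
)

```text
time_s: 0.77
eef_pos: [0.2412, 0.5492, 0.2309]
orientation: [1.952, 2.461, -0.001]
wrist_force: [-0.1, -0.1, -0.5]
width: 0.0853
grip_force: 0.0
```

>>> step_arm(
  series=[
    {"fingers":-1,"dx":-0.0285,"dy":0.0122,"dz":0,"turn":0},
    {"fingers":-1,"dx":-0.0285,"dy":0.0122,"dz":0,"turn":0},
    {"fingers":-1,"dx":-0.0285,"dy":0.0122,"dz":0,"turn":0},
    {"fingers":-1,"dx":-0.0285,"dy":0.0122,"dz":0,"turn":0},
    {"fingers":-1,"dx":-0.0285,"dy":0.0122,"dz":0,"turn":0},
    {"fingers":-1,"dx":-0.0285,"dy":0.0122,"dz":0,"turn":0},
    {"fingers":-1,"dx":-0.0285,"dy":0.0122,"dz":0,"turn":0},
    {"fingers":-1,"dx":-0.0285,"dy":0.0122,"dz":0,"turn":0},
  ],
)

```text
time_s: 1.43
eef_pos: [0.3898, 0.3491, 0.231]
orientation: [-1.945, -2.467, 0.0]
wrist_force: [0.6, 0.3, 0.7]
width: 0.0853
grip_force: 0.0
```

>>> step_arm(
  series=[
    {"fingers":-1,"dx":-0.0285,"dy":0.0122,"dz":0,"turn":0},
    {"fingers":-1,"dx":-0.0285,"dy":0.0122,"dz":0,"turn":0},
    {"fingers":-1,"dx":-0.0285,"dy":0.0122,"dz":0,"turn":0},
    {"fingers":-1,"dx":-0.0285,"dy":0.0122,"dz":0,"turn":0},
    {"fingers":-1,"dx":-0.0285,"dy":0.0122,"dz":0,"turn":0},
    {"fingers":-1,"dx":-0.0285,"dy":0.0122,"dz":0,"turn":0},
    {"fingers":-1,"dx":-0.0285,"dy":0.0122,"dz":0,"turn":0},
    {"fingers":-1,"dx":0,"dy":0,"dz":0,"turn":0},
  ],
)

```text
time_s: 2.1
eef_pos: [0.5213, 0.1723, 0.2304]
orientation: [1.95, 2.463, -0.002]
wrist_force: [0.5, 0.8, 0.2]
width: 0.0852
grip_force: 0.0
```

Run:
```python
from h import *
s=telemetry.state(); c=cams.read_camera("wrist"); cv2.imwrite("pics/w1.png",c["color"]); np.savez("w1.npz",**c)
P=cloud(c); M=R.from_rotvec(s["orientation"]).as_matrix(); print(s["eef_pos"],M.round(3).tolist())
m=(P[...,2]>.108)&(P[...,2]<.122)&(c["color"].max(2)<90)
n,l,st,ce=cv2.connectedComponentsWithStats(m.astype(np.uint8))
for i in range(1,n):
    if st[i,4]>80:
        q=P[l==i]; ctr=cv2.minEnclosingCircle(q[:,:2].astype(np.float32)); print(ce[i],st[i],q.mean(0),ctr,"tool:",M.T@(np.r_[ctr[0],.103]-s["eef_pos"]))
hsv=cv2.cvtColor(c["color"],cv2.COLOR_BGR2HSV)
m=(hsv[...,0]<18)&(hsv[...,1]>120)&(P[...,2]>.06)&(P[...,2]<.09)
print("bed",cv2.minAreaRect(P[m][:,:2].astype(np.float32)))
```

```text
[0.5212764  0.17233996 0.23037561] [[-0.229, 0.973, -0.0], [0.973, 0.229, -0.001], [-0.001, -0.0, -1.0]]
[291.18220947 232.49067432] [277 218  30  30 697] [0.53750021 0.15450562 0.11535968] ((0.5379515886306763, 0.1533563733100891), 0.012659254483878613) tool: [-0.02215128  0.01193053  0.12739689]
bed ((0.5638084411621094, 0.04568441957235336), (0.16026581823825836, 0.12245383113622665), 13.076233863830566)
```

View pics/w1.png

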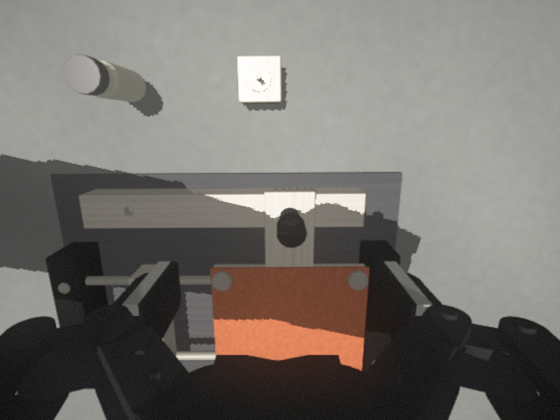

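The wrist view shows the knob at (291,228), clear of everything. Next I centre on it, go down and grip.

>>> step_arm(
  series=[
    {"fingers":-1,"dx":-0.011,"dy":0.006,"dz":0.01,"turn":0},
    {"fingers":-1,"dx":-0.011,"dy":0.006,"dz":0.02,"turn":0},
    {"fingers":-1,"dx":0,"dy":0,"dz":0.025,"turn":0},
    {"fingers":-1,"dx":0,"dy":0,"dz":0.025,"turn":0},
    {"fingers":-0.4,"dx":0,"dy":0,"dz":0.025,"turn":0},
    {"fingers":-0.4,"dx":0,"dy":0,"dz":0.02,"turn":0},
    {"fingers":-0.4,"dx":0,"dy":0,"dz":0.019,"turn":0},
    {"fingers":-0.4,"dx":0,"dy":0,"dz":0,"turn":0},
  ],
)

```text
time_s: 2.82
eef_pos: [0.5326, 0.1582, 0.0824]
orientation: [-1.941, -2.464, 0.007]
wrist_force: [0.0, 0.5, 0.1]
width: 0.0599
grip_force: 0.0
```

>>> step_arm(
  series=[
    {"fingers":-0.4,"dx":0,"dy":0,"dz":0,"turn":0},
    {"fingers":-0.4,"dx":0,"dy":0,"dz":0,"turn":0},
  ],
)

```text
time_s: 2.98
eef_pos: [0.5361, 0.1581, 0.0883]
orientation: [1.944, 2.467, 0.001]
wrist_force: [0.2, 0.4, 0.7]
width: 0.06
grip_force: 0.0
```

Run:
```python
from h import *
c=cams.read_camera("side"); cv2.imwrite("pics/s1.png",cv2.resize(c["color"][120:280,200:400],(800,600)))
c=cams.read_camera("wrist"); cv2.imwrite("pics/w2.png",c["color"])
```

```text
(no output)
```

View pics/w2.png

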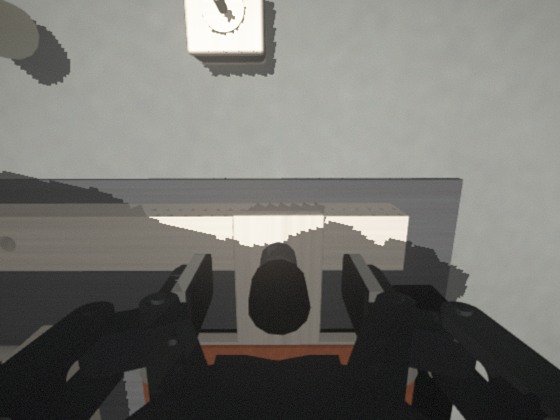

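Knob at (280,300), between the fingers and centred on their line. I shift 5 mm in tool x, go 3 mm down, then close.

>>> step_arm(
  series=[
    {"fingers":-0.4,"dx":-0.005,"dy":0.001,"dz":0.003,"turn":0},
    {"fingers":-0.4,"dx":0,"dy":0,"dz":0,"turn":0},
    {"fingers":-0.4,"dx":0,"dy":0,"dz":0,"turn":0},
    {"fingers":0.2,"dx":0,"dy":0,"dz":0,"turn":0},
    {"fingers":0.2,"dx":0,"dy":0,"dz":0,"turn":0},
    {"fingers":1,"dx":0,"dy":0,"dz":0,"turn":0},
    {"fingers":1,"dx":0,"dy":0,"dz":0,"turn":0},
    {"fingers":1,"dx":0,"dy":0,"dz":0,"turn":0},
  ],
  newtons=60,
)

```text
time_s: 3.75
eef_pos: [0.5381, 0.1532, 0.0847]
orientation: [1.945, 2.467, 0.001]
wrist_force: [-0.4, -0.7, 3.6]
width: 0.0241
grip_force: 58.8
```

>>> step_arm(
  series=[
    {"fingers":1,"dx":0,"dy":0,"dz":0,"turn":0},
    {"fingers":1,"dx":0,"dy":0,"dz":0,"turn":0},
    {"fingers":1,"dx":0,"dy":0,"dz":0,"turn":0},
  ],
)

```text
time_s: 4.0
eef_pos: [0.5381, 0.1532, 0.0846]
orientation: [1.945, 2.467, 0.001]
wrist_force: [-1.2, 0.7, 4.8]
width: 0.0245
grip_force: 59.0
```

>>> step_arm(
  series=[
    {"fingers":1,"dx":0,"dy":0,"dz":-0.002,"turn":0},
    {"fingers":1,"dx":0,"dy":0,"dz":-0.002,"turn":0},
    {"fingers":1,"dx":0,"dy":0,"dz":-0.002,"turn":0},
    {"fingers":1,"dx":0,"dy":0,"dz":-0.002,"turn":0},
    {"fingers":1,"dx":0,"dy":0,"dz":-0.002,"turn":0},
    {"fingers":1,"dx":0,"dy":0,"dz":-0.002,"turn":0},
    {"fingers":1,"dx":0,"dy":0,"dz":0,"turn":0},
    {"fingers":1,"dx":0,"dy":0,"dz":0,"turn":0},
  ],
)

```text
time_s: 4.67
eef_pos: [0.5376, 0.1531, 0.0961]
orientation: [-1.945, -2.467, 0.001]
wrist_force: [0.8, -1.1, -8.0]
width: 0.0244
grip_force: 59.2
```

>>> step_arm(
  series=[
    {"fingers":1,"dx":0,"dy":0,"dz":-0.001,"turn":0},
    {"fingers":1,"dx":0,"dy":0,"dz":0,"turn":0},
    {"fingers":1,"dx":0,"dy":0,"dz":0,"turn":0},
  ],
)

```text
time_s: 4.92
eef_pos: [0.5376, 0.1531, 0.0971]
orientation: [-1.945, -2.467, 0.001]
wrist_force: [0.1, -1.0, -8.9]
width: 0.0238
grip_force: 59.3
```

>>> step_arm(
  series=[
    {"fingers":1,"dx":0,"dy":0,"dz":-0.001,"turn":0},
    {"fingers":1,"dx":0,"dy":0,"dz":0,"turn":0},
    {"fingers":1,"dx":0,"dy":0,"dz":0,"turn":0},
  ],
)

```text
time_s: 5.17
eef_pos: [0.5376, 0.1531, 0.0982]
orientation: [-1.945, -2.467, 0.001]
wrist_force: [-1.1, -1.9, -8.3]
width: 0.0241
grip_force: 59.3
```

Up 13.6 mm at about 8.5 N and not yet on the stop, so I keep creeping until the force rises.

>>> step_arm(
  series=[
    {"fingers":1,"dx":0,"dy":0,"dz":-0.001,"turn":0},
    {"fingers":1,"dx":0,"dy":0,"dz":0,"turn":0},
    {"fingers":1,"dx":0,"dy":0,"dz":0,"turn":0},
  ],
)

```text
time_s: 5.42
eef_pos: [0.5376, 0.1531, 0.0989]
orientation: [-1.945, -2.466, 0.001]
wrist_force: [1.0, -1.4, -12.1]
width: 0.0238
grip_force: 60.6
```

>>> step_arm(
  series=[
    {"fingers":1,"dx":0,"dy":0,"dz":-0.001,"turn":0},
    {"fingers":1,"dx":0,"dy":0,"dz":0,"turn":0},
    {"fingers":1,"dx":0,"dy":0,"dz":0,"turn":0},
  ],
)

```text
time_s: 5.67
eef_pos: [0.5373, 0.153, 0.0991]
orientation: [-1.944, -2.466, 0.002]
wrist_force: [2.6, -2.3, -23.2]
width: 0.0244
grip_force: 60.5
```

Hard stop reached: 23 N and the height has stopped changing. Next I draw the bed.

>>> step_arm(
  series=[
    {"fingers":1,"dx":0,"dy":-0.002,"dz":0,"turn":0},
    {"fingers":1,"dx":0,"dy":-0.003,"dz":0,"turn":0},
    {"fingers":1,"dx":0,"dy":-0.003,"dz":0,"turn":0},
    {"fingers":1,"dx":0,"dy":-0.003,"dz":0,"turn":0},
    {"fingers":1,"dx":0,"dy":-0.003,"dz":0,"turn":0},
    {"fingers":1,"dx":0,"dy":-0.003,"dz":0,"turn":0},
    {"fingers":1,"dx":0,"dy":-0.003,"dz":0,"turn":0},
    {"fingers":1,"dx":0,"dy":0,"dz":0,"turn":0},
  ],
)

```text
time_s: 6.33
eef_pos: [0.5172, 0.1482, 0.0991]
orientation: [-1.944, -2.466, 0.003]
wrist_force: [0.9, -2.8, -25.2]
width: 0.0239
grip_force: 60.3
```

>>> step_arm(
  series=[
    {"fingers":1,"dx":0,"dy":-0.004,"dz":0,"turn":0},
    {"fingers":1,"dx":0,"dy":-0.004,"dz":0,"turn":0},
    {"fingers":1,"dx":0,"dy":-0.004,"dz":0,"turn":0},
    {"fingers":1,"dx":0,"dy":-0.004,"dz":0,"turn":0},
    {"fingers":1,"dx":0,"dy":-0.004,"dz":0,"turn":0},
    {"fingers":1,"dx":0,"dy":-0.004,"dz":0,"turn":0},
    {"fingers":1,"dx":0,"dy":-0.003,"dz":0,"turn":0},
    {"fingers":1,"dx":0,"dy":0,"dz":0,"turn":0},
  ],
)

```text
time_s: 7.0
eef_pos: [0.4909, 0.1418, 0.0991]
orientation: [-1.945, -2.466, 0.003]
wrist_force: [0.4, -4.1, -25.1]
width: 0.024
grip_force: 60.5
```

Run:
```python
from h import *
c=cams.read_camera("top"); cv2.imwrite("pics/t2.png",cv2.resize(c["color"][110:340,190:420],(600,600)))
P=cloud(c); w=np.zeros(P.shape[:2],bool); w[120:330,260:390]=1
f=np.array([.972,.2334]); im=c["color"]; hsv=cv2.cvtColor(im,cv2.COLOR_BGR2HSV)
m=w&(hsv[...,0]<18)&(hsv[...,1]>120)&(P[...,2]>.05)&(P[...,2]<.09)
d=P[m][:,:2]@f; print("bed f",np.percentile(d,[.5,1,50,99,99.5]), "stop face f", np.array([.4335,-.007])@f)
```

```text
bed f [0.43070144 0.43151723 0.50766465 0.58671227 0.5875259 ] stop face f 0.41972819999999994
```

View pics/t2.png

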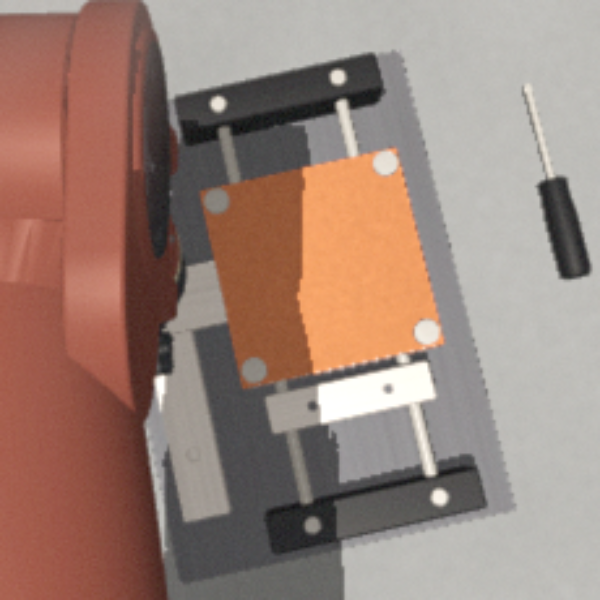

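The bed has moved freely. Its front edge (about row 370) is some 10 mm short of the stop block (about row 385), so I continue slowly.

>>> step_arm(
  series=[
    {"fingers":1,"dx":0,"dy":-0.002,"dz":0,"turn":0},
    {"fingers":1,"dx":0,"dy":-0.002,"dz":0,"turn":0},
    {"fingers":1,"dx":0,"dy":-0.002,"dz":0,"turn":0},
    {"fingers":1,"dx":0,"dy":-0.002,"dz":0,"turn":0},
    {"fingers":1,"dx":0,"dy":0,"dz":0,"turn":0},
    {"fingers":1,"dx":0,"dy":0,"dz":0,"turn":0},
  ],
)

```text
time_s: 7.55
eef_pos: [0.4833, 0.14, 0.0991]
orientation: [-1.945, -2.466, 0.003]
wrist_force: [1.5, -3.8, -25.1]
width: 0.0242
grip_force: 60.5
```

>>> step_arm(
  series=[
    {"fingers":1,"dx":0,"dy":-0.001,"dz":0,"turn":0},
    {"fingers":1,"dx":0,"dy":-0.001,"dz":0,"turn":0},
    {"fingers":1,"dx":0,"dy":0,"dz":0,"turn":0},
    {"fingers":1,"dx":0,"dy":0,"dz":0,"turn":0},
  ],
)

```text
time_s: 7.88
eef_pos: [0.482, 0.1397, 0.0992]
orientation: [-1.945, -2.466, 0.001]
wrist_force: [3.7, -2.3, -27.3]
width: 0.024
grip_force: 60.6
```

>>> step_arm(
  series=[
    {"fingers":1,"dx":0,"dy":-0.001,"dz":0,"turn":0},
    {"fingers":1,"dx":0,"dy":0,"dz":0,"turn":0},
    {"fingers":1,"dx":0,"dy":0,"dz":0,"turn":0},
  ],
)

```text
time_s: 8.13
eef_pos: [0.4818, 0.1396, 0.0992]
orientation: [1.945, 2.467, 0.001]
wrist_force: [9.7, -1.4, -31.3]
width: 0.0244
grip_force: 60.7
```

>>> step_arm(
  series=[
    {"fingers":1,"dx":0,"dy":-0.001,"dz":0,"turn":0},
    {"fingers":1,"dx":0,"dy":0,"dz":0,"turn":0},
    {"fingers":1,"dx":0,"dy":0,"dz":0,"turn":0},
  ],
)

```text
time_s: 8.38
eef_pos: [0.4816, 0.1396, 0.0992]
orientation: [1.945, 2.466, 0.003]
wrist_force: [14.6, 1.2, -35.2]
width: 0.0238
grip_force: 60.8
```

Run:
```python
from h import *
c=cams.read_camera("top"); cv2.imwrite("pics/t3.png",cv2.resize(c["color"][110:340,190:420],(600,600)))
P=cloud(c); w=np.zeros(P.shape[:2],bool); w[120:330,260:390]=1
f=np.array([.972,.2334]); im=c["color"]; hsv=cv2.cvtColor(im,cv2.COLOR_BGR2HSV)
m=w&(hsv[...,0]<18)&(hsv[...,1]>120)&(P[...,2]>.05)&(P[...,2]<.09)
d=P[m][:,:2]@f; print("bed f",np.percentile(d,[.5,1,50,99,99.5]))
```

```text
bed f [0.42170337 0.42250891 0.4988303  0.57782151 0.57870831]
```

View pics/t3.png

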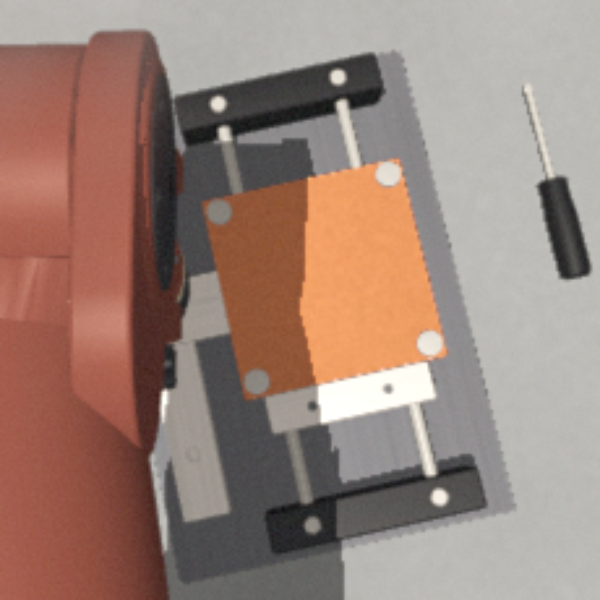

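The bed's front edge is now against the stop block (seam at about row 385), with a steady push of 15 N and the pull held at full height. I do a short hold to check it is stable, then hand in.

>>> step_arm(
  series=[
    {"fingers":1,"dx":0,"dy":0,"dz":0,"turn":0},
    {"fingers":1,"dx":0,"dy":0,"dz":0,"turn":0},
    {"fingers":1,"dx":0,"dy":0,"dz":0,"turn":0},
    {"fingers":1,"dx":0,"dy":0,"dz":0,"turn":0},
    {"fingers":1,"dx":0,"dy":0,"dz":0,"turn":0},
    {"fingers":1,"dx":0,"dy":0,"dz":0,"turn":0},
  ],
)

```text
time_s: 8.93
eef_pos: [0.4816, 0.1396, 0.0993]
orientation: [1.945, 2.466, 0.003]
wrist_force: [14.3, 0.2, -35.1]
width: 0.0244
grip_force: 60.8
```

```bash
python3 -c "
from cell import job; print(job.job_done())"
```

```text
the job is handed in; nothing more can be done
None
```

The job is handed in: I pulled the plunger up to its hard stop, then drew the bed about 58 mm to the stop block; the gripper still holds the plunger fully up, and the motor, glue stick and screwdriver were not touched.

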